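Load the spice grinder and hold its bayonet lid in the run position

TASK

Take the nutmeg (the smaller of the two nuts on the little wooden stands) and lower it gently to the bottom of the grinder's cup, without dropping it in or pressing it down, and let it go there. Then set the lid into the mouth with its two lugs through the two gaps and twist it clockwise (seen from above) halfway to the lock, to the narrow ribs, never as far as the lock click. Finish while still gripping the lid and holding it there against its return spring, and leave the other things on the table where they are.

Things in the scene. Friction and masses are not known exactly. Their poses are not given: they have to be found in the camera images.
- grinder: spice grinder fixed to the table: round, 120 mm across, 122 mm high, foot 132 mm, a small switch box low on its -x side. Origin at the centre of its underside, z up. Open cup, 84 mm across inside, floor 76 mm above the table. Outside the rim two narrow black ribs (4 mm) mark halfway, 0.65 rad clockwise from the gaps; two wide ribs (12 mm) the lock, 1.3 rad clockwise
- cup_floor (a point): centre of the cup's flat floor, 76 mm above the table; axes as the grinder's. Round the top of the cup runs a flat ledge (height 110 mm, from 84 to 112 mm across) that carries the lid's underside
- mouth (a point): centre of the mouth at the lip's top, 122 mm high; axes as the grinder's. Lip: height 118 to 122 mm, 95 mm across inside, an 8 mm high channel under it, two gaps 24 mm wide centred on the grinder's +x and -x. The lid's lugs enter there (0.09 rad play each way); then it turns only clockwise (yaw decreasing). From 1.1 rad a lug pushes a sprung ball aside: the lock click
- run_ring (a joint): sprung ring in the grinder's channel, rad. 0 while the lid is off or in the gaps; grows as the lugs push it clockwise: value = lid turn from the gaps less about 0.09. Halfway is 0.56; the lock click begins at about 1.05. A spring (0.06 N m at 0, 0.12 N m at halfway) turns ring and lid back if let go
- lid_bar (a point): centre of the lid's black bar grip, on its axis, 34 mm above its underside, z up. Lid: steel disc 90 mm across, 16 mm thick, 160 g, lying underside down. Two round lugs, 16 mm wide, 6 mm thick, low on its rim at its +x and -x, 107 mm across both. Bar: along the lid's x from lug to lug, 60 mm long, 14 wide, from 16 to 48 mm above the underside. A half turn changes nothing
- nutmeg_center (a point): centre of the nutmeg, a brown ball 30 mm across, about 14 g, the smaller of the two nuts; it rests on one of the two stands (either), its centre 30 mm above the table
- walnut_center (a point): centre of the walnut, a brown ball 40 mm across, on the other stand, its centre 36 mm above the table; to be left alone
- stand_a: wooden stand fixed to the table under the nutmeg: a flat foot 60 mm across and 4 mm thick with a hollow stem 24 mm across, 18 mm high in all. Origin at the centre of its underside
- stand_b: the same kind of stand, under the walnut
- jar: closed glass jar, 64 mm across, 115 mm high, origin at the centre of its underside; leave alone
- bowl: steel bowl, 130 mm across, 55 mm high, origin at the centre of its underside; leave alone
- brush_grip (a point): handle of a pastry brush lying on the table; leave alone
- spoon_grip (a point): handle of a wooden spoon lying on the table; leave alone
- loaf1: rye ring loaf, about 185 mm across and 35 mm thick, lying on the table; leave alone
- loaf2: the same kind of loaf, lying on the first; leave alone

How it is judged:
By the outcome, as a careful person would: the job done as asked, in the order asked, and still so for the second after the job is handed in, while the arm keeps its last pose, push and grip.
It also fails if it takes over 61 s, if anything falls off the work surface, if the arm or the gripper's body presses on something with over 40 N, if the wrist force passes 120 N, or if a joint passes its speed limit or range.

ROBOT

A 6-joint arm with a two-finger parallel gripper is mounted at the origin on the work surface. World frame = base frame: x ahead of the robot, y to its left, z up, the work surface at z = 0. Lengths are in m, angles in rad, forces in N, time in s.
With the tool pointing down it reaches from about 0.35 to 0.85 m from the base axis. Payload 8.1 kg.
Tool frame: the origin (TCP) lies midway between the tips of the shut fingers; the grasp point (between the pads) lies 19 mm behind it; z points along the fingers, y is the direction in which the jaws open and shut (so a half turn about z gives the same grasp; the last joint's range is limited). The gripper opens to 93 mm and grips with 3 to 60 N. Pads are 15 mm wide; open, the fingers measure 128 mm over their backs; the gripper's body (75 mm by 188 mm) begins 65 mm behind the grasp point.
Start: joints at [1.174, 0.13, 1.488, -0, 1.523, -0.085], TCP at [0.184, 0.571, 0.219] pointing down, gripper open.
Joint ranges: [-2.96, 2.96], [-0.89, 2.26], [0.02, 2.5], [-1.34, 4.48], [0, 2.73], [-2.66, 2.66]. Speed limits (rad/s): [2.39, 2.39, 2.79, 3.14, 3.14, 3.14].

INTERFACE

Orientations are given as a rotation vector (axis times angle).
In Python, from plant import robot gives the robot as it stands. The module is installed in compiled form; this text tells all that it offers.
- The arm moves only by the shell command python3 -m pendant 'ROWS' [FORCE]. ROWS is JSON, a list of rows, each an object with "translation": the shift along the tool's x, y, z in mm, a list of three; "twist": the turn, a rotation vector about the tool's x, y, z in rad, a list of three; "grip": the opening, from -1 (shut) to 1 (fully open). A call has exactly 10 rows; each row shifts and turns the pose as measured when the row begins, along the tool's axes as they then stand; what a row does not reach is not made up. A row lasts 1/10 s, in which the tool goes at most 50 mm and 8.59 degrees, less where a joint would pass 70% of its speed; a pose out of reach is approached as far as the arm can. A call is refused whole if a number of a shift passes 50 or a number of a turn 0.15, either way. A call with a gripper value outside its range is refused whole. The fingers move at their own pace and stop on an object; FORCE is the grip in N (left out, the last holds). Time passes only in rows, so rows that do not move let the fingers close, or fill a call up. It gives the time, the measured TCP pose, the force and the opening at its end, in the units of the state.
- robot.read_state(): the state, without advancing time (a new reading comes with each control period).
- robot.read_camera(name): name is "scene" or "side" or "wrist"; returns (picture, depth): 400x640x3 uint8, red, green, blue; 400x640 float32, m along the optical axis (not along the pixel's ray), 0 where there is no reading.
- robot.camera_info(name): a dict with "vertical_fov" (degrees; the focal length in pixels is half the picture's height over the tangent of half this angle, whatever the lens; pixels are square), "cx", "cy" (the principal point, pixels), "cam_to_world" (4x4, takes a point from camera to world coordinates). Camera axes: x right, y up, looking along -z (the intrinsics and any distortion apply to the point x, -y, -z); pixel columns grow to the right and rows downward; lengths in m; the calibration is good to about 2 mm. A picture is of the moment at which its call begins: read the wrist's pose just before it. camera_info takes no time and is no camera call; for the wrist camera it gives the pose at the moment of the call.
- robot.close_job(): hands the job in, once; it reports no verdict.
The state is a dict: "t": time; "q": joint angles; "dq": joint speeds; "joint_torque": joint torques, N m; "tool_pos": TCP position; "orientation": TCP orientation; "force": force on the tool from outside, world axes, zero at the start; "wrist_torque": the same for the moment, N m; "opening": finger opening in m.
Only numpy, scipy, OpenCV 4.12 (cv2) and the standard library are available. Lean on these libraries where they do the work, as an engineer would, in place of code of your own. Each camera call takes 0.05 s, during which the arm holds its last target. There are 200 camera calls.

## Working session

There is one attempt and no reset: what is moved stays moved. The work goes in short steps, Python scripts to look and compute and a shell command to move; the robot and the scene stay as the last step left them, time stands still between calls to the robot, and variables do not carry over. Pictures are saved under pics/ and viewed, about 8 in all and at most 12, crops included, and the job is handed in when it is done.

```bash
mkdir -p pics
cat > h.py <<'E'
import numpy as np, cv2
from plant import robot
from scipy.spatial.transform import Rotation as R
def snap(name, fn=None):
    info=robot.camera_info(name); im,d=robot.read_camera(name)
    if fn: cv2.imwrite('pics/'+fn, im[:,:,::-1]); np.savez('pics/'+fn+'.npz',im=im,d=d,T=info['cam_to_world'])
    return im,d,info
def cloud(d,info):
    f=d.shape[0]/2/np.tan(np.radians(info['vertical_fov'])/2)
    v,u=np.mgrid[:d.shape[0],:d.shape[1]]
    P=np.stack([(u-info['cx'])/f*d,-(v-info['cy'])/f*d,-d],-1)
    T=np.array(info['cam_to_world']); W=P@T[:3,:3].T+T[:3,3]; W[d==0]=np.nan
    return W
E
python3 - <<'E'
from h import *
s=robot.read_state(); print({k:np.round(v,3) for k,v in s.items()})
for n in ['scene','side']:
    im,d,i=snap(n,n+'0.png'); print(n,i)
a=cv2.imread('pics/scene0.png');b=cv2.imread('pics/side0.png')
E
```

```text
{'t': np.float64(0.0), 'q': array([ 1.174,  0.131,  1.489, -0.   ,  1.523, -0.085]), 'dq': array([-0.001,  0.   ,  0.   ,  0.   , -0.001, -0.001]), 'joint_torque': array([ 2.0000e-03, -5.5985e+01, -4.9176e+01,  7.7000e-02,  3.6000e-02,
       -0.0000e+00]), 'tool_pos': array([0.184, 0.571, 0.218]), 'orientation': array([-4.880e-01, -3.103e+00,  3.000e-03]), 'force': array([ 0.038, -0.014, -0.052]), 'wrist_torque': array([ 0.047, -0.009, -0.052]), 'opening': np.float64(0.093)}
scene {'vertical_fov': 55.51474013036084, 'cx': 321.7877963008509, 'cy': 195.53991970100762, 'cam_to_world': array([[ 0.72617676, -0.49628942,  0.47577739,  1.0725044 ],
       [ 0.68744417,  0.53358743, -0.49265095, -0.40531154],
       [-0.00937139,  0.68482207,  0.72865006,  0.8113283 ],
       [ 0.        ,  0.        ,  0.        ,  1.        ]])}
side {'vertical_fov': 57.405959521343334, 'cx': 322.9537615534899, 'cy': 195.37450970964153, 'cam_to_world': array([[-0.96873311,  0.18467398, -0.16568549,  0.44406617],
       [-0.2475525 , -0.67491075,  0.69513541,  0.63038731],
       [ 0.0165505 ,  0.71441655,  0.69952489,  0.67377655],
       [ 0.        ,  0.        ,  0.        ,  1.        ]])}
```

View pics/scene0.png

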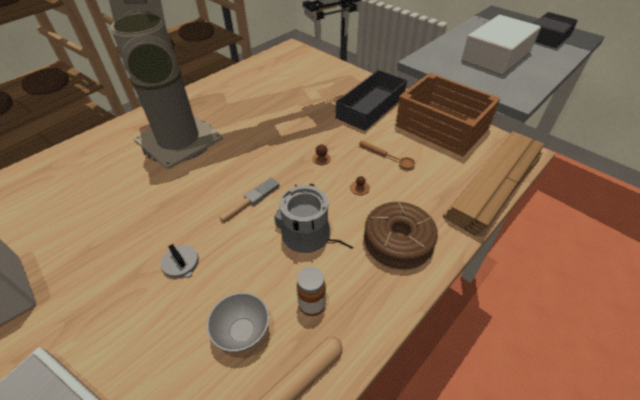

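View pics/side0.png

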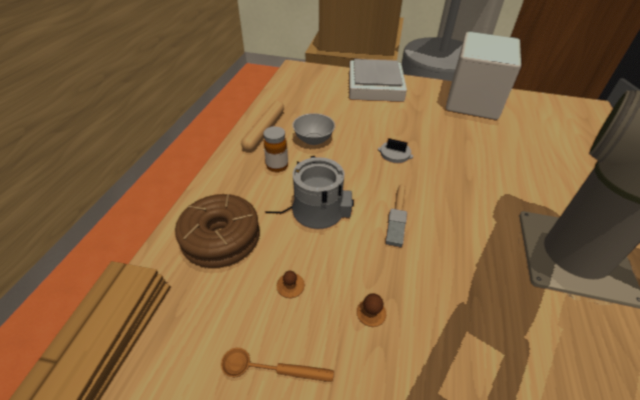

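The scene view shows the nutmeg at (361,184), walnut (321,152), grinder mouth (305,205) and lid (178,260). The side view shows the nutmeg at (290,280), walnut (373,303), grinder (318,180) and lid (396,150).

```bash
cat > m.py <<'E'
from h import *
def circ(p):
    A=np.c_[2*p,np.ones(len(p))];x=np.linalg.lstsq(A,(p**2).sum(1),rcond=None)[0];return x[:2],np.sqrt(x[2]+x[:2]@x[:2])
for n,nut,wal,gr,lid in [('scene',(361,182),(321,150),(305,205),(178,258)),('side',(290,277),(373,300),(318,180),(396,148))]:
    z=np.load(f'pics/{n}0.png.npz'); i=robot.camera_info(n); W=cloud(z['d'],i)
    for nm,c,r in [('nut',nut,14),('wal',wal,16)]:
        q=W[c[1]-r:c[1]+r,c[0]-r:c[0]+r].reshape(-1,3); q=q[q[:,2]>.022]
        A=np.c_[2*q,np.ones(len(q))];x=np.linalg.lstsq(A,(q**2).sum(1),rcond=None)[0]
        print(n,nm,x[:3].round(4),'r',np.sqrt(x[3]+x[:3]@x[:3]).round(4),len(q),'top',q[:,2].max().round(4),'table',np.nanmedian(W[c[1]-40:c[1]+40,c[0]-40:c[0]+40,2]).round(4))
    q=W[gr[1]-60:gr[1]+60,gr[0]-60:gr[0]+60].reshape(-1,3); q=q[(q[:,2]>.114)&(q[:,2]<.128)]
    from collections import Counter
    c,r=circ(q[:,:2]); 
    for k in range(3):
        rr=np.linalg.norm(q[:,:2]-c,axis=1); k2=(rr<.066)&(rr>.044); c,r=circ(q[k2][:,:2])
    print(n,'grinder',c.round(4),r.round(4),k2.sum(),q[:,2].mean().round(4))
    q=W[lid[1]-40:lid[1]+40,lid[0]-40:lid[0]+40].reshape(-1,3)
    t=q[(q[:,2]>.040)&(q[:,2]<.055)]; 
    rc=cv2.minAreaRect((t[:,:2]*1000).astype(np.float32)); print(n,'bar',rc,'z',np.median(t[:,2]).round(4))
    t=q[(q[:,2]>.011)&(q[:,2]<.021)]; (c,r)=cv2.minEnclosingCircle((t[:,:2]*1000).astype(np.float32)); print('disc',c,r,len(t))
E
python3 m.py
```

```text
scene nut [0.6044 0.2401 0.0332] r 0.0132 82 top 0.0481 table 0.0011
scene wal [0.4301 0.2579 0.0382] r 0.0182 126 top 0.0577 table 0.0007
scene grinder [0.6058 0.0125] 0.0551 644 0.1216
scene bar ((442.1524658203125, -269.4093017578125), (13.908918380737305, 58.06733322143555), 83.80888366699219) z 0.0481
disc (440.392578125, -270.1191101074219) 46.95458984375 753
side nut [0.6038 0.2419 0.031 ] r 0.0141 170 top 0.0472 table 0.0
side wal [0.4299 0.2595 0.0367] r 0.0192 353 top 0.0572 table 0.0
side grinder [0.6068 0.0144] 0.055 531 0.1197
side bar ((441.4115905761719, -265.8226318359375), (17.145580291748047, 57.68183135986328), 78.83524322509766) z 0.0464
disc (438.0206604003906, -200.6051025390625) 100.79206848144531 322
```

```bash
cat >> h.py <<'E'
def go(x,y,z,yawy=None):
    "tool-axis deltas (mm, rad) to put TCP at x,y,z with tool y at world angle yawy"
    s=robot.read_state(); M=R.from_rotvec(s['orientation']).as_matrix()
    d=np.array([x,y,z])-s['tool_pos']
    print('t',round(float(s['t']),2),'pos',s['tool_pos'].round(4),'ytool',np.arctan2(M[1,1],M[0,1]).round(3),'tilt',M[:2,2].round(3),'q',s['q'].round(2),'F',s['force'].round(1),'Mz',s['wrist_torque'].round(2),'open',s['opening'].round(4))
    out=(M.T@d*1000).round(1)
    tw=None
    if yawy is not None:
        Md=np.array([[np.sin(yawy),np.cos(yawy),0],[-np.cos(yawy),np.sin(yawy),0],[0,0,-1]])
        tw=R.from_matrix(M.T@Md).as_rotvec().round(3)
    print('shift',out,'twist',tw)
E
P='{"translation":[-42,-15.5,3],"twist":[0,0,0],"grip":0.25}'
python3 -m pendant '[{"translation":[-42,-15.5,3],"twist":[0,0,0],"grip":0.25},{"translation":[-42,-15.5,3],"twist":[0,0,0],"grip":0.25},{"translation":[-42,-15.5,3],"twist":[0,0,0],"grip":0.25},{"translation":[-42,-15.5,3],"twist":[0,0,0],"grip":0.25},{"translation":[-42,-15.5,3],"twist":[0,0,0],"grip":0.25},{"translation":[-42,-15.5,3],"twist":[0,0,0],"grip":0.25},{"translation":[-42,-15.5,3],"twist":[0,0,0],"grip":0.25},{"translation":[-42,-15.5,3],"twist":[0,0,0],"grip":0.25},{"translation":[-42,-15.5,3],"twist":[0,0,0],"grip":0.25},{"translation":[-42,-15.5,3],"twist":[0,0,0],"grip":0.25}]' 10
python3 - <<'E'
from h import *
go(.604,.241,.16,1.2)
im,d,i=snap('wrist','w0.png'); print(i)
E
```

```text
t: 1.1
tool_pos: [0.5422, 0.2872, 0.1816]
orientation: [-0.47, -3.1, 0.008]
force: [0.5, 1.4, 0.1]
opening: 0.058Traceback (most recent call last):
  File "<stdin>", line 2, in <module>
  File "h.py", line 18, in go
    print('t',round(float(s['t']),2),'pos',s['tool_pos'].round(4),'ytool',np.arctan2(M[1,1],M[0,1]).round(3),'tilt',M[:2,2].round(3),'q',s['q'].round(2),'F',s['force'].round(1),'Mz',s['wrist_torque'].round(2),'open',s['opening'].round(4))
                                                                                                                                                                                                                        ^^^^^^^^^^^^^^^^^^
AttributeError: 'float' object has no attribute 'round'
```

```bash
sed -i "s/s\['opening'\].round(4)/round(float(s['opening']),4)/" h.py
python3 - <<'E'
from h import *
go(.604,.241,.16,1.2)
im,d,i=snap('wrist','w0.png'); print(i)
E
```

```text
t 1.1 pos [0.5422 0.2872 0.1816] ytool 1.27 tilt [-0.007 -0.004] q [ 0.4   0.19  1.49 -0.    1.47 -0.87] F [0.5 1.4 0.1] Mz [0.06 0.04 0.02] open 0.058Traceback (most recent call last):
  File "<stdin>", line 2, in <module>
  File "h.py", line 23, in go
    tw=R.from_matrix(M.T@Md).as_rotvec().round(3)
       ~~~~~~~~~~~~~^^^^^^^^
  File "scipy/spatial/transform/_rotation.pyx", line 1143, in scipy.spatial.transform._rotation.Rotation.from_matrix
ValueError: Non-positive determinant (left-handed or null coordinate frame) in rotation matrix 0: [[-0.99753176 -0.07002248 -0.00521927]
 [-0.07005291  0.99752586  0.00589436]
 [-0.00479362 -0.00624544  0.99996901]].
```

```bash
sed -i "s/\[\[np.sin(yawy),np.cos(yawy),0\],\[-np.cos(yawy),np.sin(yawy),0\]/[[-np.sin(yawy),np.cos(yawy),0],[np.cos(yawy),np.sin(yawy),0]/" h.py
python3 - <<'E'
from h import *
go(.604,.241,.16,1.27)
im,d,i=snap('wrist','w0.png'); print(i)
E
```

```text
t 1.1 pos [0.5422 0.2872 0.1816] ytool 1.27 tilt [-0.007 -0.004] q [ 0.4   0.19  1.49 -0.    1.47 -0.87] F [0.5 1.4 0.1] Mz [0.06 0.04 0.02] open 0.058
shift [-72.8 -25.7  21.3] twist [-0.006 -0.005  0.   ]
{'vertical_fov': 70.23977043983989, 'cx': 323.32585029642615, 'cy': 195.497027470019, 'cam_to_world': array([[ 0.29656275, -0.91948111, -0.2580795 ,  0.47077834],
       [ 0.95499582,  0.28388511,  0.0859781 ,  0.31035543],
       [-0.00579031, -0.27196274,  0.96229036,  0.34773143],
       [ 0.        ,  0.        ,  0.        ,  1.        ]])}
```

View pics/w0.png

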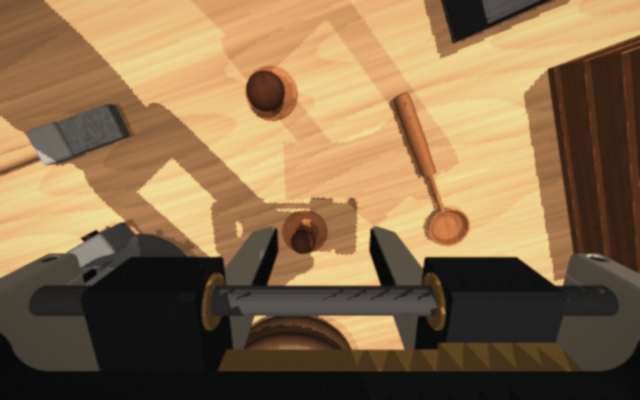

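The wrist view shows the nutmeg at (303,235) between the fingers, with the walnut at (268,90) and part of the grinder at (135,245).

Run:
```python
from h import *
z=np.load('pics/w0.png.npz'); i=robot.camera_info('wrist'); W=cloud(z['d'],i)
q=W[205:258,275:332].reshape(-1,3); q=q[(q[:,2]>.024)&(q[:,2]<.06)]
A=np.c_[2*q,np.ones(len(q))];x=np.linalg.lstsq(A,(q**2).sum(1),rcond=None)[0]
print(x[:3],np.sqrt(x[3]+x[:3]@x[:3]),len(q),q[:,2].max(), 'bbox',q.min(0),q.max(0))
go(.604,.241,.08,1.27)
```

```text
[0.60825856 0.23512585 0.02979775] 0.014587938747903565 482 0.04543096115818007 bbox [0.59290637 0.22128633 0.02566906] [0.62098163 0.24974336 0.04543096]
t 1.15 pos [0.5468 0.2819 0.1806] ytool 1.266 tilt [-0.005 -0.007] q [ 0.4   0.2   1.48 -0.    1.47 -0.87] F [-1.3 -4.8 -0.7] Mz [-0.24  0.02  0.04] open 0.0582
shift [-67.1 -21.  100.6] twist [-0.008 -0.002 -0.004]
```

```bash
python3 -m pendant '[{"translation":[-14,-4,20],"twist":[0,0,0],"grip":0.25},{"translation":[-14,-4,20],"twist":[-0.004,0,0],"grip":0.25},{"translation":[-14,-4,20],"twist":[-0.004,0,0],"grip":0.25},{"translation":[-14,-4,20],"twist":[0,0,0],"grip":0.25},{"translation":[-10,-4,20],"twist":[0,0,0],"grip":0.25},{"translation":[0,0,0],"twist":[0,0,0],"grip":0.25},{"translation":[0,0,0],"twist":[0,0,0],"grip":0.25},{"translation":[0,0,0],"twist":[0,0,0],"grip":0.25},{"translation":[0,0,0],"twist":[0,0,0],"grip":0.25},{"translation":[0,0,0],"twist":[0,0,0],"grip":0.25}]' 10
python3 - <<'E'
from h import *
go(.604,.2405,.018,1.27)
im,d,i=snap('wrist','w1.png')
W=cloud(d,i); m=(W[...,2]>.024)&(W[...,2]<.06)&(np.hypot(W[...,0]-.604,W[...,1]-.2405)<.025)
q=W[m];A=np.c_[2*q,np.ones(len(q))];x=np.linalg.lstsq(A,(q**2).sum(1),rcond=None)[0]
print(x[:3],np.sqrt(x[3]+x[:3]@x[:3]),len(q))
E
```

```text
t: 2.15
tool_pos: [0.6062, 0.2385, 0.077]
orientation: [-0.484, -3.099, 0.0]
force: [-0.4, -1.0, -0.3]
opening: 0.058
t 2.15 pos [0.6062 0.2385 0.077 ] ytool 1.261 tilt [-0.005  0.001] q [ 0.3   0.37  1.47  0.    1.3  -0.97] F [-0.4 -1.  -0.3] Mz [ 0.01 -0.04  0.  ] open 0.058
shift [ 2.4  1.3 59. ] twist [-0.001 -0.004 -0.009]
[0.60351665 0.24104933 0.03039998] 0.014615578476825772 1130
```

```bash
python3 -m pendant '[{"translation":[1.5,1,10],"twist":[0,0,0],"grip":0.25},{"translation":[1.5,1,12],"twist":[0,0,0],"grip":0.25},{"translation":[0,0,12],"twist":[0,0,0],"grip":0.25},{"translation":[0,0,12],"twist":[0,0,0],"grip":0.25},{"translation":[0,0,10],"twist":[0,0,0],"grip":0.25},{"translation":[0,0,3],"twist":[0,0,0],"grip":0.25},{"translation":[0,0,0],"twist":[0,0,0],"grip":0.25},{"translation":[0,0,0],"twist":[0,0,0],"grip":0.25},{"translation":[0,0,0],"twist":[0,0,0],"grip":0.25},{"translation":[0,0,0],"twist":[0,0,0],"grip":0.25}]' 6
python3 - <<'E'
from h import *
go(.6035,.241,.018,1.27)
E
```

```text
t: 3.2
tool_pos: [0.6031, 0.2421, 0.0127]
orientation: [-0.483, -3.1, 0.0]
force: [0.2, -0.2, 0.0]
opening: 0.0582
t 3.2 pos [0.6031 0.2421 0.0127] ytool 1.261 tilt [-0.004  0.001] q [ 0.3   0.44  1.51  0.    1.2  -0.96] F [ 0.2 -0.2  0. ] Mz [0.03 0.02 0.02] open 0.0582
shift [-0.7 -0.9 -5.3] twist [-0.001 -0.004 -0.009]
```

```bash
python3 -m pendant '[{"translation":[-0.5,-0.8,-5],"twist":[0,0,0],"grip":0.25},{"translation":[0,0,0],"twist":[0,0,0],"grip":0.25},{"translation":[0,0,0],"twist":[0,0,0],"grip":0.25},{"translation":[0,0,0],"twist":[0,0,0],"grip":-1},{"translation":[0,0,0],"twist":[0,0,0],"grip":-1},{"translation":[0,0,0],"twist":[0,0,0],"grip":-1},{"translation":[0,0,0],"twist":[0,0,0],"grip":-1},{"translation":[0,0,0],"twist":[0,0,0],"grip":-1},{"translation":[0,0,0],"twist":[0,0,0],"grip":-1},{"translation":[0,0,0],"twist":[0,0,0],"grip":-1}]' 8
python3 - <<'E'
from h import *
go(.6063,.0135,.20,1.4)
E
```

```text
t: 4.2
tool_pos: [0.6048, 0.2414, 0.0204]
orientation: [-0.484, -3.102, -0.002]
force: [-1.8, -1.5, 0.5]
opening: 0.0297
t 4.2 pos [0.6048 0.2414 0.0204] ytool 1.261 tilt [-0.001  0.001] q [ 0.3   0.43  1.5   0.    1.21 -0.96] F [-1.8 -1.5  0.5] Mz [-0.04  0.09  0.03] open 0.0297
shift [ -70.5 -216.4 -179.9] twist [ 0.001 -0.002 -0.139]
```

```bash
python3 -m pendant '[{"translation":[0,0,-10],"twist":[0,0,0],"grip":-1},{"translation":[0,0,-25],"twist":[0,0,0],"grip":-1},{"translation":[0,0,-25],"twist":[0,0,0],"grip":-1},{"translation":[0,0,-25],"twist":[0,0,0],"grip":-1},{"translation":[0,0,-25],"twist":[0,0,0],"grip":-1},{"translation":[0,0,-25],"twist":[0,0,0],"grip":-1},{"translation":[0,0,-20],"twist":[0,0,0],"grip":-1},{"translation":[-8,-26,-15],"twist":[0,0,0],"grip":-1},{"translation":[-10,-30,0],"twist":[0,0,0],"grip":-1},{"translation":[-10,-30,0],"twist":[0,0,0],"grip":-1}]'
python3 -m pendant '[{"translation":[-10,-30,0],"twist":[0,0,0],"grip":-1},{"translation":[-10,-30,0],"twist":[0,0,-0.04],"grip":-1},{"translation":[-8,-26,0],"twist":[0,0,-0.04],"grip":-1},{"translation":[-6,-20,0],"twist":[0,0,-0.04],"grip":-1},{"translation":[0,0,0],"twist":[0,0,0],"grip":-1},{"translation":[0,0,0],"twist":[0,0,0],"grip":-1},{"translation":[0,0,0],"twist":[0,0,0],"grip":-1},{"translation":[0,0,0],"twist":[0,0,0],"grip":-1},{"translation":[0,0,0],"twist":[0,0,0],"grip":-1},{"translation":[0,0,0],"twist":[0,0,0],"grip":-1}]'
python3 - <<'E'
from h import *
go(.6063,.0135,.20,1.4)
im,d,i=snap('wrist','w2.png')
E
```

```text
t: 5.2
tool_pos: [0.6046, 0.1529, 0.2029]
orientation: [0.474, 3.105, 0.005]
force: [-0.2, 0.0, -0.7]
opening: 0.0295
t: 6.2
tool_pos: [0.6088, 0.0373, 0.2092]
orientation: [0.284, 3.121, 0.008]
force: [0.2, 0.3, -0.4]
opening: 0.029
t 6.2 pos [0.6088 0.0373 0.2092] ytool 1.39 tilt [0.008 0.004] q [-0.03  0.15  1.48  0.    1.5  -1.42] F [ 0.2  0.3 -0.4] Mz [ 0.03  0.02 -0.02] open 0.029
shift [ -1.8 -23.9   9.1] twist [ 0.005  0.007 -0.01 ]
```

View pics/w2.png

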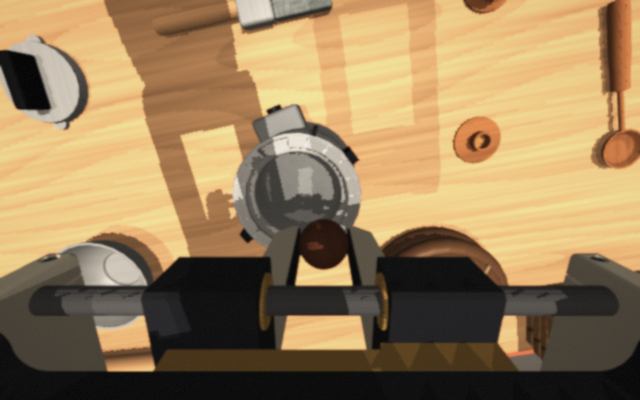

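The nutmeg is held at (323,243). The grinder mouth is at (298,185), its switch box at (278,122), and the wide ribs at (350,155) and (247,236).

```bash
cat > g.py <<'E'
from h import *
from m import circ
def grind(im,d,i,c=np.array([.6063,.0135])):
    W=cloud(d,i); ok=(np.hypot(W[...,0]-c[0],W[...,1]-c[1])<.075)
    for k in range(5):
        r=np.hypot(W[...,0]-c[0],W[...,1]-c[1]); s=ok&(W[...,2]>.1175)&(W[...,2]<.127)&(r>.044)&(r<.064)
        c,_=circ(W[s][:,:2])
    print('lip centre',c.round(4),_,s.sum(),np.median(W[s][:,2]))
    r=np.hypot(W[...,0]-c[0],W[...,1]-c[1]);a=np.degrees(np.arctan2(W[...,1]-c[1],W[...,0]-c[0]))
    for b in range(-180,180,6):
        k=(a>=b)&(a<b+6)&(r>.0485)&(r<.0535)&(W[...,2]>.1)
        k2=(a>=b)&(a<b+6)&(r>.058)&(r<.064)&(W[...,2]>.06)
        print(b+3,k.sum(),np.median(W[k][:,2]).round(4) if k.any() else '-', 'outer br', int(im[k2].mean()) if k2.any() else '-',int(im[k2].min()) if k2.any() else '-')
E
sed -i 's/^for n,nut/if __name__=="__main__":\n  for n,nut/' m.py
python3 - <<'E'
import re
s=open('m.py').read(); h,t=s.split('if __name__=="__main__":\n'); open('m.py','w').write(h)
E
python3 - <<'E'
from g import *
z=np.load('pics/w2.png.npz'); i=robot.camera_info('wrist'); i['cam_to_world']=z['T']
grind(z['im'],z['d'],i)
go(.6063,.0135,.20,1.4)
E
```

```text
lip centre [0.6034 0.0136] 0.053988982473901194 3561 0.12168247291892881
-177 32 0.1096 outer br 121 79
-171 31 0.1098 outer br 128 95
-165 32 0.1097 outer br 110 99
-159 31 0.1098 outer br 108 93
-153 50 0.114 outer br 116 92
-147 31 0.1217 outer br 120 94
-141 45 0.1219 outer br 119 96
-135 837 0.31 outer br 94 30
-129 394 0.3105 outer br 68 25
-123 32 0.1217 outer br 64 32
-117 33 0.1216 outer br 77 41
-111 34 0.1217 outer br 207 168
-105 56 0.1218 outer br 206 179
-99 57 0.1224 outer br 193 155
-93 45 0.1214 outer br 130 102
-87 40 0.1215 outer br 132 101
-81 37 0.1212 outer br 120 95
-75 49 0.121 outer br 120 98
-69 46 0.1212 outer br 72 14
-63 49 0.1212 outer br 51 12
-57 51 0.1213 outer br 79 16
-51 49 0.1206 outer br 120 94
-45 50 0.1209 outer br 121 96
-39 11 0.1177 outer br 109 90
-33 0 - outer br - -
-27 0 - outer br - -
-21 0 - outer br - -
-15 0 - outer br - -
-9 0 - outer br 87 60
-3 0 - outer br - -
3 0 - outer br - -
9 0 - outer br - -
15 0 - outer br - -
21 0 - outer br - -
27 0 - outer br - -
33 0 - outer br - -
39 2 0.1094 outer br 39 34
45 26 0.1212 outer br 53 48
[... 157 characters left out ...]
18 outer br 180 150
87 301 0.2347 outer br 175 142
93 29 0.1218 outer br 174 132
99 44 0.122 outer br 34 10
105 1707 0.3243 outer br 35 8
111 424 0.3169 outer br 29 10
117 767 0.3133 outer br 21 11
123 194 0.3082 outer br 45 7
129 34 0.1217 outer br 100 65
135 35 0.1218 outer br 96 66
141 35 0.1218 outer br 97 64
147 31 0.122 outer br 92 63
153 35 0.1216 outer br 58 31
159 38 0.1217 outer br 82 47
165 39 0.1218 outer br 102 63
171 33 0.1216 outer br 109 69
177 26 0.1207 outer br 105 72
t 6.25 pos [0.6087 0.0373 0.2092] ytool 1.39 tilt [0.008 0.004] q [-0.03  0.15  1.48  0.    1.5  -1.42] F [0.7 0.5 0.2] Mz [ 0.01 -0.04 -0.03] open 0.0286
shift [ -1.8 -23.9   9. ] twist [ 0.005  0.007 -0.01 ]
```

```bash
python3 -m pendant '[{"translation":[0,-8,0],"twist":[0.005,0.007,0],"grip":-1},{"translation":[0,-10,5],"twist":[0,0,0],"grip":-1},{"translation":[0,-4,10],"twist":[0,0,0],"grip":-1},{"translation":[0,0,15],"twist":[0,0,0],"grip":-1},{"translation":[0,0,15],"twist":[0,0,0],"grip":-1},{"translation":[0,0,15],"twist":[0,0,0],"grip":-1},{"translation":[0,0,10],"twist":[0,0,0],"grip":-1},{"translation":[0,0,0],"twist":[0,0,0],"grip":-1},{"translation":[0,0,0],"twist":[0,0,0],"grip":-1},{"translation":[0,0,0],"twist":[0,0,0],"grip":-1}]'
python3 - <<'E'
from g import *
go(.605,.0135,.082,1.4)
im,d,i=snap('wrist','w3.png')
W=cloud(d,i)
# nut sphere
s=robot.read_state()['tool_pos']
m=(np.abs(W[...,2]-s[2]-.012)<.02)&(np.hypot(W[...,0]-s[0],W[...,1]-s[1])<.02); m&=(im[...,0]>im[...,2]+15)
q=W[m];A=np.c_[2*q,np.ones(len(q))];x=np.linalg.lstsq(A,(q**2).sum(1),rcond=None)[0]
print('nut',x[:3],np.sqrt(x[3]+x[:3]@x[:3]),len(q))
im,d,i=snap('scene','s3.png'); im2,d,i=snap('side','d3.png')
cv2.imwrite('pics/c3.png',np.hstack([cv2.resize(im[150:270,245:365],(400,400),interpolation=3),cv2.resize(im2[130:250,258:378],(400,400),interpolation=3)])[:,:,::-1])
E
```

```text
t: 7.25
tool_pos: [0.6022, 0.014, 0.1295]
orientation: [-0.283, -3.123, -0.0]
force: [-1.1, 0.0, -0.7]
opening: 0.0291
t 7.25 pos [0.6022 0.014  0.1295] ytool 1.39 tilt [-0.006  0.001] q [-0.06  0.2   1.58  0.    1.37 -1.45] F [-1.1  0.  -0.7] Mz [ 0.05 -0.01  0.03] open 0.0291
shift [-3.2  0.  47.5] twist [-0.001 -0.006 -0.01 ]
nut [0.59954592 0.01466609 0.14203125] 0.013639406659704284 2071
```

View pics/c3.png

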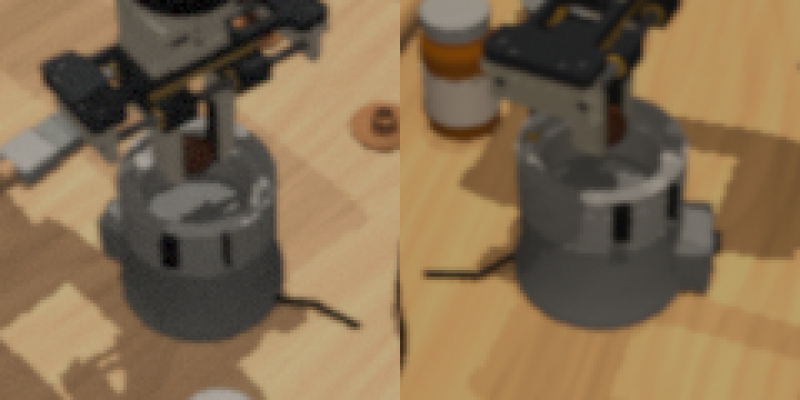

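The nutmeg is clear of the lip on both sides, above the cup.

```bash
python3 -m pendant '[{"translation":[-2,0,5],"twist":[0,-0.006,0],"grip":-1},{"translation":[-2,0,8],"twist":[0,0,0],"grip":-1},{"translation":[0,0,8],"twist":[0,0,0],"grip":-1},{"translation":[0,0,8],"twist":[0,0,0],"grip":-1},{"translation":[0,0,6],"twist":[0,0,0],"grip":-1},{"translation":[0,0,3],"twist":[0,0,0],"grip":-1},{"translation":[0,0,0],"twist":[0,0,0],"grip":-1},{"translation":[0,0,0],"twist":[0,0,0],"grip":-1},{"translation":[0,0,0],"twist":[0,0,0],"grip":-1},{"translation":[0,0,0],"twist":[0,0,0],"grip":-1}]'
python3 - <<'E'
from h import *
go(.606,.0135,.0818,1.4)
E
```

```text
t: 8.4
tool_pos: [0.6076, 0.0132, 0.0896]
orientation: [0.284, 3.126, -0.001]
force: [-0.2, 0.2, -1.0]
opening: 0.0293
t 8.4 pos [0.6076 0.0132 0.0896] ytool 1.39 tilt [ 0.003 -0.001] q [-0.06  0.24  1.6  -0.    1.29 -1.45] F [-0.2  0.2 -1. ] Mz [ 0.03  0.06 -0.  ] open 0.0293
shift [1.6 0.1 7.8] twist [-0.     0.003 -0.01 ]
```

```bash
python3 -m pendant '[{"translation":[1.5,0,2],"twist":[0,0.003,0],"grip":-1},{"translation":[0,0,2],"twist":[0,0,0],"grip":-1},{"translation":[0,0,1.5],"twist":[0,0,0],"grip":-1},{"translation":[0,0,0],"twist":[0,0,0],"grip":-1},{"translation":[0,0,0],"twist":[0,0,0],"grip":-1},{"translation":[0,0,0],"twist":[0,0,0],"grip":-1},{"translation":[0,0,0],"twist":[0,0,0],"grip":-1},{"translation":[0,0,0],"twist":[0,0,0],"grip":-1},{"translation":[0,0,0],"twist":[0,0,0],"grip":-1},{"translation":[0,0,0],"twist":[0,0,0],"grip":-1}]'
python3 - <<'E'
from h import *
go(.606,.0135,.0816,1.4)
E
```

```text
t: 9.4
tool_pos: [0.6066, 0.0134, 0.0846]
orientation: [0.284, 3.127, -0.0]
force: [0.0, -0.8, 0.0]
opening: 0.0293
t 9.4 pos [0.6066 0.0134 0.0846] ytool 1.39 tilt [ 0.001 -0.   ] q [-0.06  0.25  1.61 -0.    1.29 -1.45] F [ 0.  -0.8  0. ] Mz [ 0.01 -0.   -0.05] open 0.0293
shift [0.6 0.  3. ] twist [-0.     0.001 -0.01 ]
```

```bash
python3 -m pendant '[{"translation":[0,0,0.7],"twist":[0,0,0],"grip":-1},{"translation":[0,0,0.7],"twist":[0,0,0],"grip":-1},{"translation":[0,0,0.7],"twist":[0,0,0],"grip":-1},{"translation":[0,0,0],"twist":[0,0,0],"grip":-1},{"translation":[0,0,0],"twist":[0,0,0],"grip":-1},{"translation":[0,0,0],"twist":[0,0,0],"grip":-1},{"translation":[0,0,0],"twist":[0,0,0],"grip":-1},{"translation":[0,0,0],"twist":[0,0,0],"grip":-1},{"translation":[0,0,0],"twist":[0,0,0],"grip":-1},{"translation":[0,0,0],"twist":[0,0,0],"grip":-1}]'
python3 - <<'E'
from h import *
go(.606,.0135,.0816,1.4)
f=[]
for k in range(4):
    s=robot.read_state(); f.append(s['force'][2]); snap('side')
print(np.round(f,2))
E
```

```text
t: 10.4
tool_pos: [0.6066, 0.0134, 0.0823]
orientation: [0.284, 3.127, -0.0]
force: [-1.0, 0.8, -0.4]
opening: 0.0293
t 10.4 pos [0.6066 0.0134 0.0823] ytool 1.39 tilt [ 0.001 -0.   ] q [-0.06  0.25  1.61 -0.    1.28 -1.45] F [-1.   0.8 -0.4] Mz [ 0.   -0.02 -0.01] open 0.0293
shift [ 0.6 -0.   0.7] twist [-0.     0.001 -0.01 ]
[-0.41 -1.1  -0.96 -0.51]
```

```bash
python3 -m pendant '[{"translation":[0,0,0.5],"twist":[0,0,0],"grip":-1},{"translation":[0,0,0],"twist":[0,0,0],"grip":-1},{"translation":[0,0,0],"twist":[0,0,0],"grip":-1},{"translation":[0,0,0],"twist":[0,0,0],"grip":-0.34},{"translation":[0,0,0],"twist":[0,0,0],"grip":-0.3},{"translation":[0,0,0],"twist":[0,0,0],"grip":-0.26},{"translation":[0,0,0],"twist":[0,0,0],"grip":-0.22},{"translation":[0,0,0],"twist":[0,0,0],"grip":-0.18},{"translation":[0,0,0],"twist":[0,0,0],"grip":-0.18},{"translation":[0,0,0],"twist":[0,0,0],"grip":-0.18}]'
python3 -m pendant '[{"translation":[0,0,-5],"twist":[0,0,0],"grip":-0.18},{"translation":[0,0,-8],"twist":[0,0,0],"grip":-0.18},{"translation":[0,0,-10],"twist":[0,0,0],"grip":-0.18},{"translation":[0,0,-15],"twist":[0,0,0],"grip":-0.18},{"translation":[0,0,-20],"twist":[0,0,0],"grip":-0.18},{"translation":[0,0,-25],"twist":[0,0,0],"grip":-0.18},{"translation":[0,0,-25],"twist":[0,0,0],"grip":-0.18},{"translation":[0,0,-20],"twist":[0,0,0],"grip":-0.18},{"translation":[0,0,-5],"twist":[0,0,0],"grip":-0.18},{"translation":[0,0,0],"twist":[0,0,0],"grip":-0.18}]'
python3 - <<'E'
from h import *
go(.50,-.10,.23,1.43)
im,d,i=snap('scene','s4.png'); im2,d,i=snap('side','d4.png')
cv2.imwrite('pics/c4.png',np.hstack([cv2.resize(im[150:270,245:365],(400,400),interpolation=3),cv2.resize(im2[130:250,258:378],(400,400),interpolation=3)])[:,:,::-1])
E
```

```text
t: 11.6
tool_pos: [0.6067, 0.0134, 0.0819]
orientation: [0.284, 3.127, -0.0]
force: [-0.4, 0.6, -0.9]
opening: 0.0382
t: 12.6
tool_pos: [0.6076, 0.0134, 0.2301]
orientation: [0.283, 3.12, 0.0]
force: [0.5, -0.5, 0.2]
opening: 0.0381
t 12.6 pos [0.6076 0.0134 0.2301] ytool 1.39 tilt [ 0.009 -0.001] q [-0.06  0.14  1.46 -0.    1.54 -1.45] F [ 0.5 -0.5  0.2] Mz [ 0.04  0.01 -0.01] open 0.0381
shift [  85.4 -130.9   -0.8] twist [ 0.001  0.009 -0.04 ]
```

View pics/c4.png

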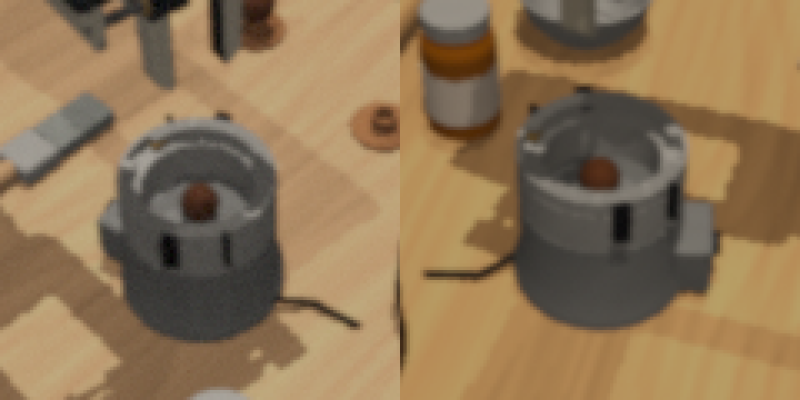

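The nutmeg rests on the cup floor, released, at about (200,200) in the left crop and (600,172) in the right crop. Next is the lid.

```bash
python3 - <<'E'
from h import *
go(.442,-.268,.15,1.43)
E
python3 -m pendant '[{"translation":[11,-30,0],"twist":[0,0.009,-0.04],"grip":0},{"translation":[11,-30,0],"twist":[0,0,0],"grip":0},{"translation":[11,-30,0],"twist":[0,0,0],"grip":0},{"translation":[11,-30,8],"twist":[0,0,0],"grip":0},{"translation":[11,-30,8],"twist":[0,0,0],"grip":0},{"translation":[11,-30,8],"twist":[0,0,0],"grip":0},{"translation":[11,-30,8],"twist":[0,0,0],"grip":0},{"translation":[11,-30,8],"twist":[0,0,0],"grip":0},{"translation":[11,-30,8],"twist":[0,0,0],"grip":0},{"translation":[0,0,0],"twist":[0,0,0],"grip":0}]'
python3 - <<'E'
from h import *
go(.442,-.268,.15,1.43)
E
```

```text
t 12.7 pos [0.607  0.0135 0.2285] ytool 1.39 tilt [ 0.007 -0.001] q [-0.06  0.14  1.46 -0.    1.54 -1.45] F [ 0.5 -0.1 -0.1] Mz [-0.02  0.05 -0.02] open 0.0381
shift [ 112.2 -306.6   77.5] twist [ 0.     0.007 -0.04 ]
t: 13.7
tool_pos: [0.4565, -0.2437, 0.1619]
orientation: [-0.211, -3.108, -0.014]
force: [-0.2, 1.0, 0.2]
opening: 0.0463
t 13.7 pos [ 0.4565 -0.2437  0.1619] ytool 1.435 tilt [-0.026  0.01 ] q [-0.59 -0.03  1.76 -0.01  1.44 -2.02] F [-0.2  1.   0.2] Mz [-0.02 -0.08 -0.01] open 0.0463
shift [ 10.8 -26.1  12. ] twist [ 0.007 -0.027  0.005]
```

```bash
python3 -m pendant '[{"translation":[6,-15,6],"twist":[0.007,-0.027,0],"grip":0},{"translation":[3,-7,3],"twist":[0,0,0],"grip":0},{"translation":[0,0,0],"twist":[0,0,0],"grip":0},{"translation":[0,0,0],"twist":[0,0,0],"grip":0},{"translation":[0,0,0],"twist":[0,0,0],"grip":0},{"translation":[0,0,0],"twist":[0,0,0],"grip":0},{"translation":[0,0,0],"twist":[0,0,0],"grip":0},{"translation":[0,0,0],"twist":[0,0,0],"grip":0},{"translation":[0,0,0],"twist":[0,0,0],"grip":0},{"translation":[0,0,0],"twist":[0,0,0],"grip":0}]'
python3 - <<'E'
from h import *
go(.442,-.268,.10,1.43)
im,d,i=snap('wrist','w5.png'); W=cloud(d,i)
k=(np.hypot(W[...,0]-.442,W[...,1]+.268)<.05)
t=W[k&(W[...,2]>.042)&(W[...,2]<.054)]
print('bar',cv2.minAreaRect((t[:,:2]*1000).astype(np.float32)),len(t),np.median(t[:,2]))
t=W[(np.hypot(W[...,0]-.442,W[...,1]+.268)<.065)&(W[...,2]>.003)&(W[...,2]<.010)]
r=np.hypot(t[:,0]-.442,t[:,1]+.268); t=t[r>.047]; print('lugs',len(t), [np.round(t[s].mean(0),4) for s in (t[:,0]>.442,t[:,0]<.442)])
E
```

```text
t: 14.7
tool_pos: [0.4449, -0.2602, 0.15]
orientation: [-0.21, -3.131, -0.008]
force: [-0.2, -0.3, 1.1]
opening: 0.0462
t 14.7 pos [ 0.4449 -0.2602  0.15  ] ytool 1.437 tilt [-0.004  0.005] q [-0.63 -0.05  1.8   0.    1.4  -2.07] F [-0.2 -0.3  1.1] Mz [0.03 0.01 0.01] open 0.0462
shift [ 1.7 -8.4 50. ] twist [ 0.005 -0.004  0.007]
bar ((441.0419006347656, -270.13824462890625), (13.994685173034668, 59.689369201660156), 83.33969116210938) 831 0.04748110771015096
lugs 124 [array([ 0.4911, -0.2761,  0.0059]), array([ 0.3923, -0.2645,  0.0057])]
```

View pics/w5.png

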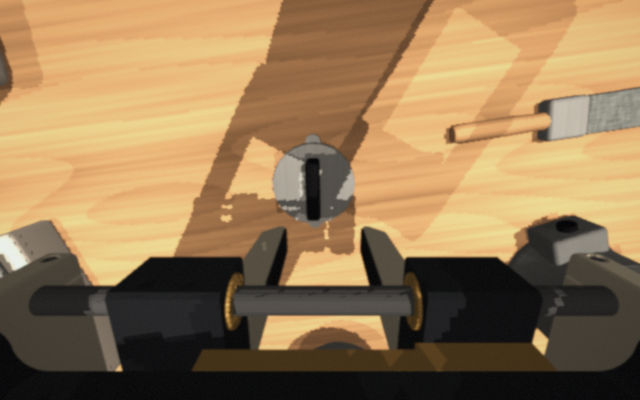

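The wrist view shows the lid at (313,183) with its bar nearly in line with the tool x axis and its lugs at (312,140) and (313,222).

```bash
python3 -m pendant '[{"translation":[0,-5,8],"twist":[0.005,-0.004,-0.017],"grip":0},{"translation":[0,-5,15],"twist":[0,0,0],"grip":0},{"translation":[0,0,18],"twist":[0,0,0],"grip":0},{"translation":[0,0,18],"twist":[0,0,0],"grip":0},{"translation":[0,0,18],"twist":[0,0,0],"grip":0},{"translation":[0,0,15],"twist":[0,0,0],"grip":0},{"translation":[0,0,8],"twist":[0,0,0],"grip":0},{"translation":[0,0,0],"twist":[0,0,0],"grip":0},{"translation":[0,0,0],"twist":[0,0,0],"grip":0},{"translation":[0,0,0],"twist":[0,0,0],"grip":0}]'
python3 - <<'E'
from h import *
go(.443,-.270,.021,1.4545)
E
```

```text
t: 15.75
tool_pos: [0.4401, -0.272, 0.0387]
orientation: [-0.183, -3.132, -0.002]
force: [0.5, 0.4, 0.4]
opening: 0.0465
t 15.75 pos [ 0.4401 -0.272   0.0387] ytool 1.454 tilt [-0.004  0.001] q [-0.65  0.08  1.89 -0.    1.18 -2.11] F [0.5 0.4 0.4] Mz [ 0.04  0.02 -0.05] open 0.0465
shift [-2.7  2.3 17.7] twist [ 0.001 -0.004 -0.   ]
```

```bash
python3 -m pendant '[{"translation":[-1.5,1.2,4],"twist":[0.001,-0.004,0],"grip":0},{"translation":[-1,1,5],"twist":[0,0,0],"grip":0},{"translation":[0,0,5],"twist":[0,0,0],"grip":0},{"translation":[0,0,2],"twist":[0,0,0],"grip":0},{"translation":[0,0,0],"twist":[0,0,0],"grip":0},{"translation":[0,0,0],"twist":[0,0,0],"grip":0},{"translation":[0,0,0],"twist":[0,0,0],"grip":0},{"translation":[0,0,0],"twist":[0,0,0],"grip":0},{"translation":[0,0,0],"twist":[0,0,0],"grip":0},{"translation":[0,0,0],"twist":[0,0,0],"grip":0}]'
python3 - <<'E'
from h import *
go(.443,-.270,.021,1.4545)
E
```

```text
t: 16.75
tool_pos: [0.445, -0.2713, 0.024]
orientation: [0.182, 3.132, -0.005]
force: [0.5, -0.0, 0.6]
opening: 0.0467
t 16.75 pos [ 0.445  -0.2713  0.024 ] ytool 1.455 tilt [ 0.004 -0.003] q [-0.65  0.1   1.89  0.    1.14 -2.1 ] F [ 0.5 -0.   0.6] Mz [0.04 0.01 0.02] open 0.0467
shift [2.2 1.1 3. ] twist [-0.003  0.005  0.   ]
```

```bash
python3 -m pendant '[{"translation":[1.5,1,2.5],"twist":[-0.002,0.003,0],"grip":0},{"translation":[0,0,0],"twist":[0,0,0],"grip":0},{"translation":[0,0,0],"twist":[0,0,0],"grip":0},{"translation":[0,0,0],"twist":[0,0,0],"grip":0},{"translation":[0,0,0],"twist":[0,0,0],"grip":-1},{"translation":[0,0,0],"twist":[0,0,0],"grip":-1},{"translation":[0,0,0],"twist":[0,0,0],"grip":-1},{"translation":[0,0,0],"twist":[0,0,0],"grip":-1},{"translation":[0,0,0],"twist":[0,0,0],"grip":-1},{"translation":[0,0,0],"twist":[0,0,0],"grip":-1}]' 35
python3 - <<'E'
from h import *
go(.606,.0135,.18,1.789)
E
```

```text
t: 17.75
tool_pos: [0.4436, -0.2701, 0.0214]
orientation: [0.182, 3.135, -0.001]
force: [0.0, -0.5, -0.3]
opening: 0.0137
t 17.75 pos [ 0.4436 -0.2701  0.0214] ytool 1.455 tilt [ 0.002 -0.001] q [-0.65  0.1   1.9   0.    1.14 -2.1 ] F [ 0.  -0.5 -0.3] Mz [-0.01 -0.01  0.02] open 0.0137
shift [-128.6  300.4 -158.6] twist [-0.001  0.002 -0.334]
```

```bash
python3 -m pendant '[{"translation":[0,0,-8],"twist":[0,0,0],"grip":-1},{"translation":[0,0,-15],"twist":[0,0,0],"grip":-1},{"translation":[0,0,-25],"twist":[0,0,0],"grip":-1},{"translation":[0,0,-28],"twist":[0,0,0],"grip":-1},{"translation":[0,0,-28],"twist":[0,0,0],"grip":-1},{"translation":[0,0,-28],"twist":[0,0,0],"grip":-1},{"translation":[0,0,-25],"twist":[0,0,0],"grip":-1},{"translation":[-6,12,-15],"twist":[0,0,0],"grip":-1},{"translation":[-10,22,-8],"twist":[0,0,-0.03],"grip":-1},{"translation":[-12,25,0],"twist":[0,0,-0.03],"grip":-1}]'
python3 - <<'E'
from h import *
go(.606,.0135,.20,1.789)
E
```

```text
t: 18.75
tool_pos: [0.4745, -0.2136, 0.2108]
orientation: [-0.094, -3.138, -0.002]
force: [1.0, 0.1, -1.9]
opening: 0.0137
t 18.75 pos [ 0.4745 -0.2136  0.2108] ytool 1.511 tilt [-0.002  0.002] q [-0.52 -0.08  1.72  0.    1.51 -2.03] F [ 1.   0.1 -1.9] Mz [-0.02 -0.02  0.02] open 0.0137
shift [-117.7  234.5   10.8] twist [ 0.002 -0.002 -0.278]
```

```bash
python3 -m pendant '[{"translation":[-13,27,0],"twist":[0,0,-0.04],"grip":-1},{"translation":[-13,28,0],"twist":[0,0,-0.04],"grip":-1},{"translation":[-12,28,0],"twist":[0,0,-0.04],"grip":-1},{"translation":[-11,28,0],"twist":[0,0,-0.04],"grip":-1},{"translation":[-10,28,0],"twist":[0,0,-0.04],"grip":-1},{"translation":[-9,28,0],"twist":[0,0,-0.04],"grip":-1},{"translation":[-8,26,0],"twist":[0,0,-0.03],"grip":-1},{"translation":[-6,18,0],"twist":[0,0,0],"grip":-1},{"translation":[0,0,0],"twist":[0,0,0],"grip":-1},{"translation":[0,0,0],"twist":[0,0,0],"grip":-1}]'
python3 - <<'E'
from h import *
go(.606,.0135,.20,1.789)
E
```

```text
t: 19.75
tool_pos: [0.5411, 0.013, 0.2153]
orientation: [0.354, -3.12, -0.003]
force: [-0.1, -0.9, -1.6]
opening: 0.0139
t 19.75 pos [0.5411 0.013  0.2153] ytool 1.797 tilt [-0.001  0.001] q [-0.07 -0.03  1.66  0.    1.51 -1.87] F [-0.1 -0.9 -1.6] Mz [ 0.03 -0.05 -0.  ] open 0.0139
shift [-63.4 -14.1  15.2] twist [ 0.002 -0.001  0.008]
```

```bash
python3 -m pendant '[{"translation":[-10,-2,5],"twist":[0,0,0.008],"grip":-1},{"translation":[-14,-3,8],"twist":[0,0,0],"grip":-1},{"translation":[-14,-3,10],"twist":[0,0,0],"grip":-1},{"translation":[-12,-3,10],"twist":[0,0,0],"grip":-1},{"translation":[-8,-2,10],"twist":[0,0,0],"grip":-1},{"translation":[0,0,8],"twist":[0,0,0],"grip":-1},{"translation":[0,0,0],"twist":[0,0,0],"grip":-1},{"translation":[0,0,0],"twist":[0,0,0],"grip":-1},{"translation":[0,0,0],"twist":[0,0,0],"grip":-1},{"translation":[0,0,0],"twist":[0,0,0],"grip":-1}]'
python3 - <<'E'
from g import *
go(.6063,.0135,.155,1.789)
s=robot.read_state()['tool_pos']; zt=s[2]-.0214
for n in ['scene','side']:
    im,d,i=snap(n,n+'6.png'); W=cloud(d,i)
    k=(np.hypot(W[...,0]-s[0],W[...,1]-s[1])<.055)&(np.abs(W[...,2]-zt-.016)<.006)
    t=W[k]; print(n,len(t),'disc top z',np.median(t[:,2]),'encl',cv2.minEnclosingCircle((t[:,:2]*1000).astype(np.float32)))
E
```

```text
t: 20.75
tool_pos: [0.6047, 0.0043, 0.1611]
orientation: [0.321, -3.124, 0.001]
force: [-1.6, 0.8, -2.2]
opening: 0.0138
t 20.75 pos [0.6047 0.0043 0.1611] ytool 1.776 tilt [-0.001 -0.   ] q [-0.08  0.18  1.54 -0.    1.42 -1.85] F [-1.6  0.8 -2.2] Mz [-0.01 -0.01  0.04] open 0.0138
shift [-3.5  8.7  6.1] twist [-0.    -0.001 -0.013]
scene 490 disc top z 0.1562389349675707 encl ((603.2927856445312, 3.269573450088501), 45.00617599487305)
side 546 disc top z 0.15558406293117577 encl ((602.209228515625, 5.314657688140869), 45.37690353393555)
```

Run:
```python
from h import *
from scipy.optimize import minimize, least_squares
for f,n in [('scene0','scene'),('side0','side'),('scene4','scene'),('w2','wrist')]:
    fn={'scene4':'s4'}.get(f,f)
    z=np.load(f'pics/{fn}.png.npz'); i=robot.camera_info(n); i['cam_to_world']=z['T']; W=cloud(z['d'],i)
    r=np.hypot(W[...,0]-.606,W[...,1]-.0135)
    L=W[(r<.066)&(r>.042)&(W[...,2]>.118)&(W[...,2]<.126)][:,:2]*1e3
    def c(x):
        q=np.hypot(*(L-x).T); return np.minimum(np.maximum(0,47.5-q)+np.maximum(0,q-60),4).sum()
    b=min((minimize(c,[606+a,13.5+e],method='Nelder-Mead') for a in(-2,2) for e in(-2,2)),key=lambda s:s.fun)
    C=W[(r<.066)&(r>.055)&(W[...,2]>.08)&(W[...,2]<.108)][:,:2]*1e3
    s=least_squares(lambda x:np.hypot(*(C-x).T)-60,[606,13.5],loss='soft_l1')
    # gap yaw: fraction of points on ledge between r 49..53 binned finely
    a=np.degrees(np.arctan2(W[...,1]*1e3-b.x[1],W[...,0]*1e3-b.x[0])); rr=np.hypot(W[...,0]*1e3-b.x[0],W[...,1]*1e3-b.x[1])
    lo=(rr>49)&(rr<54)&(W[...,2]>.107)&(W[...,2]<.114); 
    av=a[lo]; g=[av[np.abs((av-t+180)%360-180)<22] for t in (12,-168)]
    print(f,'lip',b.x.round(1),b.fun.round(1),len(L),'cyl',s.x.round(1),len(C),'gaps',[(len(v),np.percentile(v,[5,50,95]).round(1)) for v in g if len(v)])
```

```text
scene0 lip [604.7  13.5] 101.8 568 cyl [603.9  14.1] 313 gaps [(2, array([20.4, 22.7, 25. ])), (19, array([-177. , -166.5,  177.5]))]
side0 lip [604.7  14.8] 101.3 589 cyl [604.8  13.4] 376 gaps [(8, array([-4.9,  1.5,  5.9])), (11, array([-165.7, -156. , -152.2]))]
scene4 lip [604.7  13.4] 113.1 573 cyl [603.9  14.1] 313 gaps [(3, array([21.1, 25.9, 27.5])), (12, array([-176.8, -166.5,  177.3]))]
w2 lip [604.   13.6] 494.6 3593 cyl [605.1  13.8] 136 gaps [(156, array([-178.2, -165.3, -152.6]))]
```

```bash
python3 -m pendant '[{"translation":[-2,5,3],"twist":[0,0,-0.012],"grip":-1},{"translation":[-1.5,4,4],"twist":[0,0,-0.01],"grip":-1},{"translation":[0,0,3],"twist":[0,0,0],"grip":-1},{"translation":[0,0,0],"twist":[0,0,0],"grip":-1},{"translation":[0,0,0],"twist":[0,0,0],"grip":-1},{"translation":[0,0,0],"twist":[0,0,0],"grip":-1},{"translation":[0,0,0],"twist":[0,0,0],"grip":-1},{"translation":[0,0,0],"twist":[0,0,0],"grip":-1},{"translation":[0,0,0],"twist":[0,0,0],"grip":-1},{"translation":[0,0,0],"twist":[0,0,0],"grip":-1}]'
python3 - <<'E'
from h import *
go(.6065,.0139,.1314,1.80)
im,d,i=snap('scene','s7.png'); im2,d,i=snap('side','d7.png')
cv2.imwrite('pics/c7.png',np.hstack([cv2.resize(im[150:270,245:365],(400,400),interpolation=3),cv2.resize(im2[130:250,258:378],(400,400),interpolation=3)])[:,:,::-1])
E
```

```text
t: 21.85
tool_pos: [0.6068, 0.0153, 0.1514]
orientation: [-0.36, 3.12, -0.001]
force: [0.1, 1.5, -2.3]
opening: 0.0139
t 21.85 pos [0.6068 0.0153 0.1514] ytool 1.801 tilt [ 0.001 -0.001] q [-0.06  0.19  1.55 -0.    1.4  -1.86] F [ 0.1  1.5 -2.3] Mz [ 0.04 -0.02 -0.02] open 0.0139
shift [ 0.6 -1.3 20. ] twist [-0.001  0.001  0.001]
```

View pics/c7.png

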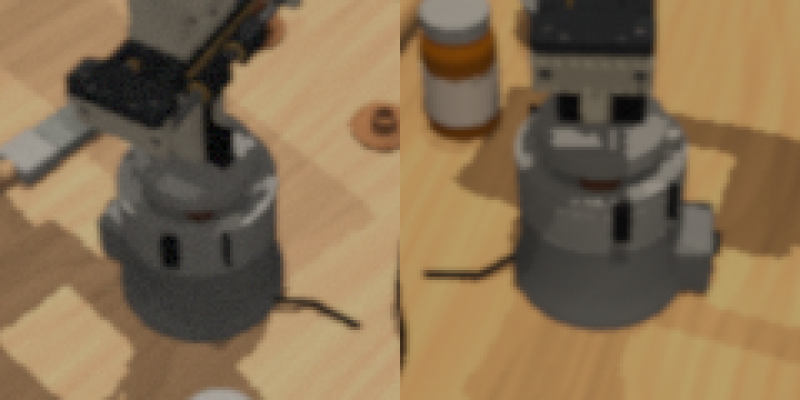

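The lid hovers over the mouth, roughly concentric, with the nutmeg below it. I'll descend gently.

```bash
python3 -m pendant '[{"translation":[0.4,-1,2],"twist":[0,0,0],"grip":-1},{"translation":[0,0,3],"twist":[0,0,0],"grip":-1},{"translation":[0,0,3],"twist":[0,0,0],"grip":-1},{"translation":[0,0,2],"twist":[0,0,0],"grip":-1},{"translation":[0,0,1],"twist":[0,0,0],"grip":-1},{"translation":[0,0,0],"twist":[0,0,0],"grip":-1},{"translation":[0,0,0],"twist":[0,0,0],"grip":-1},{"translation":[0,0,0],"twist":[0,0,0],"grip":-1},{"translation":[0,0,0],"twist":[0,0,0],"grip":-1},{"translation":[0,0,0],"twist":[0,0,0],"grip":-1}]'
python3 - <<'E'
from h import *
go(.6065,.0139,.1314,1.80)
E
```

```text
t: 22.95
tool_pos: [0.6065, 0.0141, 0.1392]
orientation: [-0.36, 3.12, -0.001]
force: [-0.0, 1.1, -1.4]
opening: 0.0138
t 22.95 pos [0.6065 0.0141 0.1392] ytool 1.801 tilt [ 0.001 -0.001] q [-0.06  0.2   1.56 -0.    1.38 -1.86] F [-0.   1.1 -1.4] Mz [ 0.04 -0.05  0.01] open 0.0138
shift [ 0.  -0.2  7.8] twist [-0.001  0.001  0.001]
```

```bash
python3 -m pendant '[{"translation":[0,0,1.5],"twist":[0,0,0],"grip":-1},{"translation":[0,0,1.5],"twist":[0,0,0],"grip":-1},{"translation":[0,0,1.5],"twist":[0,0,0],"grip":-1},{"translation":[0,0,1],"twist":[0,0,0],"grip":-1},{"translation":[0,0,0.7],"twist":[0,0,0],"grip":-1},{"translation":[0,0,0],"twist":[0,0,0],"grip":-1},{"translation":[0,0,0],"twist":[0,0,0],"grip":-1},{"translation":[0,0,0],"twist":[0,0,0],"grip":-1},{"translation":[0,0,0],"twist":[0,0,0],"grip":-1},{"translation":[0,0,0],"twist":[0,0,0],"grip":-1}]'
python3 - <<'E'
from h import *
go(.6065,.0139,.1314,1.80)
E
```

```text
t: 23.95
tool_pos: [0.6065, 0.0141, 0.1325]
orientation: [-0.36, 3.12, -0.001]
force: [-0.4, 0.8, -1.4]
opening: 0.0135
t 23.95 pos [0.6065 0.0141 0.1325] ytool 1.801 tilt [ 0.001 -0.001] q [-0.06  0.2   1.57 -0.    1.37 -1.86] F [-0.4  0.8 -1.4] Mz [ 0.11 -0.06  0.03] open 0.0135
shift [ 0.1 -0.2  1.1] twist [-0.001  0.001  0.001]
```

```bash
python3 -m pendant '[{"translation":[0,0,0.6],"twist":[0,0,0],"grip":-1},{"translation":[0,0,0.4],"twist":[0,0,0],"grip":-1},{"translation":[0,0,0],"twist":[0,0,0],"grip":-1},{"translation":[0,0,0],"twist":[0,0,0],"grip":-1},{"translation":[0,0,0],"twist":[0,0,0],"grip":-1},{"translation":[0,0,0],"twist":[0,0,0],"grip":-1},{"translation":[0,0,0],"twist":[0,0,0],"grip":-1},{"translation":[0,0,0],"twist":[0,0,0],"grip":-1},{"translation":[0,0,0],"twist":[0,0,0],"grip":-1},{"translation":[0,0,0],"twist":[0,0,0],"grip":-1}]'
python3 - <<'E'
from h import *
go(.6065,.0139,.1314,1.80)
E
```

```text
t: 24.95
tool_pos: [0.6066, 0.0141, 0.1315]
orientation: [-0.36, 3.12, -0.001]
force: [-0.3, -1.0, -2.3]
opening: 0.0138
t 24.95 pos [0.6066 0.0141 0.1315] ytool 1.801 tilt [ 0.001 -0.001] q [-0.06  0.2   1.57 -0.    1.37 -1.86] F [-0.3 -1.  -2.3] Mz [0.05 0.03 0.  ] open 0.0138
shift [ 0.2 -0.2  0.1] twist [-0.001  0.001  0.001]
```

```bash
python3 -m pendant '[{"translation":[0,0,0.4],"twist":[0,0,0],"grip":-1},{"translation":[0,0,0],"twist":[0,0,0],"grip":-1},{"translation":[0,0,0],"twist":[0,0,0],"grip":-1},{"translation":[0,0,0],"twist":[0,0,0.03],"grip":-1},{"translation":[0,0,0],"twist":[0,0,0.04],"grip":-1},{"translation":[0,0,0],"twist":[0,0,0.04],"grip":-1},{"translation":[0,0,0],"twist":[0,0,0.03],"grip":-1},{"translation":[0,0,0],"twist":[0,0,0],"grip":-1},{"translation":[0,0,0],"twist":[0,0,0],"grip":-1},{"translation":[0,0,0],"twist":[0,0,0],"grip":-1}]' 50
python3 - <<'E'
from h import *
go(.6065,.0139,.1314,1.15)
E
```

```text
t: 25.95
tool_pos: [0.6068, 0.0138, 0.1314]
orientation: [-0.136, 3.137, -0.002]
force: [-0.5, -0.5, -1.4]
opening: 0.0138
t 25.95 pos [0.6068 0.0138 0.1314] ytool 1.657 tilt [ 0.001 -0.001] q [-0.06  0.2   1.57 -0.    1.37 -1.72] F [-0.5 -0.5 -1.4] Mz [-0.03  0.03  0.04] open 0.0138
shift [0.3 0.1 0. ] twist [-0.001  0.002  0.507]
```

```bash
python3 -m pendant '[{"translation":[0,0,0],"twist":[0,0,0.04],"grip":-1},{"translation":[0,0,0],"twist":[0,0,0.05],"grip":-1},{"translation":[0,0,0],"twist":[0,0,0.05],"grip":-1},{"translation":[0,0,0],"twist":[0,0,0.05],"grip":-1},{"translation":[0,0,0],"twist":[0,0,0.05],"grip":-1},{"translation":[0,0,0],"twist":[0,0,0.05],"grip":-1},{"translation":[0,0,0],"twist":[0,0,0.03],"grip":-1},{"translation":[0,0,0],"twist":[0,0,0],"grip":-1},{"translation":[0,0,0],"twist":[0,0,0],"grip":-1},{"translation":[0,0,0],"twist":[0,0,0],"grip":-1}]'
python3 - <<'E'
from h import *
go(.6065,.0139,.1314,1.15)
# narrow-rib angles
for f,n in [('s4','scene'),('d4','side'),('w2','wrist')]:
    z=np.load(f'pics/{f}.png.npz'); i=robot.camera_info(n); i['cam_to_world']=z['T']; W=cloud(z['d'],i); g=z['im'].max(-1)
    x=W[...,0]-.6055;y=W[...,1]-.0138;r=np.hypot(x,y);a=np.degrees(np.arctan2(y,x))
    for nm,off,w in [('narrow',-37.2,7),('wide',-74.5,10)]:
        for yaw in (13,-167):
            t=(yaw+off+180)%360-180
            k=(r>.056)&(r<.068)&(W[...,2]>.085)&(W[...,2]<.119)&(np.abs((a-t+180)%360-180)<w)&(g<60)
            if k.sum()>5:
                v=(a[k]-t+180)%360-180; print(n,nm,t,k.sum(),'yaw est',13+v.mean().round(2),'lo/hi',(13+np.percentile(v,[5,95])).round(1),'r',r[k].mean().round(4))
im,d,i=snap('side','d8.png'); im0,_,_=snap('scene','s8.png')
E
```

```text
t: 26.95
tool_pos: [0.6067, 0.0128, 0.1315]
orientation: [0.374, 3.118, -0.004]
force: [0.4, -0.2, -1.4]
opening: 0.0137
t 26.95 pos [0.6067 0.0128 0.1315] ytool 1.332 tilt [ 0.001 -0.003] q [-0.06  0.2   1.57 -0.    1.37 -1.39] F [ 0.4 -0.2 -1.4] Mz [-0.09 -0.01  0.03] open 0.0137
shift [0.5 1.  0.1] twist [-0.002  0.002  0.182]
scene narrow -24.19999999999999 20 yaw est 10.85 lo/hi [ 8.9 15.8] r 0.0638
scene wide -61.5 43 yaw est 12.26 lo/hi [ 6.9 16.2] r 0.0645
side narrow 155.8 24 yaw est 10.71 lo/hi [ 9.5 13.2] r 0.065
side wide 118.5 38 yaw est 13.11 lo/hi [ 8.3 20.7] r 0.0659
wrist narrow 155.8 10 yaw est 12.7 lo/hi [10.7 14.9] r 0.0659
wrist wide 118.5 27 yaw est 18.02 lo/hi [17.8 18.3] r 0.0629
```

```bash
python3 -m pendant '[{"translation":[0.2,0.5,0],"twist":[0,0,0.04],"grip":-1},{"translation":[0.2,0.4,0],"twist":[0,0,0.04],"grip":-1},{"translation":[0,0,0],"twist":[0,0,0.04],"grip":-1},{"translation":[0,0,0],"twist":[0,0,0.04],"grip":-1},{"translation":[0,0,0],"twist":[0,0,0.02],"grip":-1},{"translation":[0,0,0],"twist":[0,0,0],"grip":-1},{"translation":[0,0,0],"twist":[0,0,0],"grip":-1},{"translation":[0,0,0],"twist":[0,0,0],"grip":-1},{"translation":[0,0,0],"twist":[0,0,0],"grip":-1},{"translation":[0,0,0],"twist":[0,0,0],"grip":-1}]'
python3 - <<'E'
from h import *
go(.6065,.0139,.1314,1.136)
im,d,i=snap('scene','s9.png'); im2,d2,i2=snap('side','d9.png')
tq=[]
for k in range(8): snap('side'); tq.append(robot.read_state()['wrist_torque'][2])
print('Mz mean',np.mean(tq).round(3))
s=robot.read_state()['tool_pos']
for n,d_,i_ in [('scene',d,i),('side',d2,i2)]:
    W=cloud(d_,i_); t=W[(np.hypot(W[...,0]-s[0],W[...,1]-s[1])<.055)&(np.abs(W[...,2]-.126)<.004)&(np.hypot(W[...,0]-s[0],W[...,1]-s[1])<.044)]; print(n,'lid top z',np.median(t[:,2]).round(4),len(t))
cv2.imwrite('pics/c9.png',np.hstack([cv2.resize(im[150:270,245:365],(400,400),interpolation=3),cv2.resize(im2[130:250,258:378],(400,400),interpolation=3)])[:,:,::-1])
E
```

```text
t: 28.05
tool_pos: [0.6065, 0.0124, 0.1316]
orientation: [0.656, 3.07, -0.008]
force: [-0.0, -1.3, -2.3]
opening: 0.0138
t 28.05 pos [0.6065 0.0124 0.1316] ytool 1.15 tilt [ 0.001 -0.005] q [-0.06  0.2   1.57 -0.01  1.37 -1.21] F [-0.  -1.3 -2.3] Mz [-0.15  0.02  0.13] open 0.0138
shift [0.6 1.4 0.2] twist [-0.004  0.003  0.014]
Mz mean 0.101
scene lid top z 0.1266 491
side lid top z 0.126 446
```

View pics/c9.png

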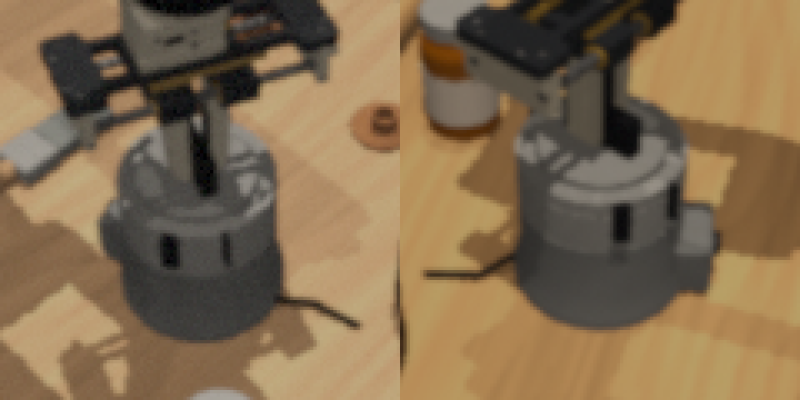

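Run:
```python
from h import *
for n,f,pos,rib in [('scene','s9',np.array([.6044,.0137]),(313,224)),('side','d9',np.array([.6047,.0141]),(339.6,190))]:
    z=np.load(f'pics/{f}.png.npz'); i=robot.camera_info(n); T=np.array(i['cam_to_world']); fl=200/np.tan(np.radians(i['vertical_fov'])/2)
    for deg in range(-32,-16,2):
        a=np.radians(deg+(180 if n=='side' else 0)); out=[]
        for zz in (.095,.112):
            p=np.array([pos[0]+.061*np.cos(a),pos[1]+.061*np.sin(a),zz]); c=T[:3,:3].T@(p-T[:3,3]); out+= [i['cx']+fl*c[0]/-c[2], i['cy']-fl*c[1]/-c[2]]
        print(n,deg,np.round(out,1))
    r0,r1=int(rib[1])-8,int(rib[1])+8
    g=z['im'].max(-1).astype(int)[r0:r1:2,int(rib[0])-7:int(rib[0])+8]; print(int(rib[0])-7,r0); print(g)
```

```text
scene -32 [309.3 227.9 309.1 223.4]
scene -30 [310.2 227.7 310.  223.2]
scene -28 [311.1 227.5 310.8 223. ]
scene -26 [311.9 227.3 311.7 222.8]
scene -24 [312.7 227.  312.5 222.5]
scene -22 [313.5 226.7 313.4 222.2]
scene -20 [314.3 226.4 314.2 221.9]
scene -18 [315.1 226.1 315.  221.6]
306 216
[[ 80  84  88  86  90  95  97  96  99  99  99 100  99  95  84]
 [ 99 100  98 100  98 100  95  92  94  94  90  78  74  76  74]
 [ 98  99  95  93  87  64  43  56  72  73  71  77  74  72  70]
 [ 80  82  79  80  74  55  31  36  62  72  72  73  75  73  73]
 [ 78  80  79  79  76  55  36  36  60  69  71  73  73  69  73]
 [ 78  78  77  78  75  58  34  31  58  73  72  72  73  69  69]
 [ 74  80  77  75  74  66  46  38  54  67  73  74  73  65  54]
 [ 78  75  76  74  75  73  66  62  66  64  68  63  60  58  56]]
side -32 [335.9 195.  336.3 189.6]
side -30 [336.6 194.6 336.9 189.2]
side -28 [337.2 194.1 337.6 188.7]
side -26 [337.8 193.6 338.2 188.2]
side -24 [338.4 193.1 338.7 187.7]
side -22 [338.9 192.6 339.3 187.2]
side -20 [339.4 192.1 339.8 186.7]
side -18 [339.9 191.6 340.3 186.2]
332 182
[[ 98 100 110 120 128 131 130 128 119 101  91 120 160 180 184]
 [129 140 146 146 141 129 107  84  74  73  88 127 164 180 183]
 [146 149 147 140 128 104  69  32  26  47  85 136 169 180 182]
 [128 118 103  88  78  69  48  23  23  48  93 146 173 181 182]
 [ 86  86  86  85  84  72  47  21  24  46  69  98 120 129 130]
 [ 86  85  86  83  79  65  40  17  27  52  69  81  86  86  87]
 [ 86  85  84  83  79  65  42  22  27  52  75  99 114 117 118]
 [ 85  84  84  82  81  77  69  62  60  64  82 103 115 117 118]]
```

Run:
```python
from h import *
go(.6065,.0139,.1314,1.148)
```

```text
t 28.55 pos [0.6065 0.0123 0.1316] ytool 1.15 tilt [ 0.001 -0.005] q [-0.06  0.2   1.57 -0.01  1.37 -1.21] F [-0.  -1.  -1.8] Mz [-0.18  0.02  0.07] open 0.0136
shift [0.6 1.4 0.2] twist [-0.004  0.003  0.002]
```

```bash
python3 -c "
from plant import robot; print(robot.close_job()); s=robot.read_state(); print(s['t'],s['orientation'],s['opening'])"
```

```text
the job is handed in; nothing more can be done
None
the job is handed in; nothing more can be done
```

The nutmeg is on the cup floor, and the lid is in the mouth, turned clockwise to the narrow ribs and still gripped there. I handed the job in at about 28.6 s of the 61 s allowed; no verdict was reported.

- **Nutmeg:** I let it go with its underside within about half a millimetre of the floor, and felt no pressing force above the roughly 1 N sensor noise. The pictures afterwards showed it resting on the floor.
- **Lid turn:** It dropped through the gaps without resistance, and its top sat at about 126 mm, which is the seated height. It then turned about 0.65 rad, well short of the 1.1 rad where the click begins. That puts the bar at about -24°, against about -24° for the narrow ribs in the scene picture.
- **Holding:** The grip is 50 N, and the pose stayed steady for half a second before hand-in. The wrist felt about 0.10 N m, close to the 0.12 N m spring.

**Checks that disagreed or fell short:**
- My estimates of the grinder's angle ranged from about 11° to 14.6°, so the halfway position is known to about ±0.03 rad.
- The side view put the rib at about -21°, but that measurement was weak.
- The tool ended about 1.5 mm off my centre estimate and tilted 0.005 rad, with only about 1 N sideways force.
- I read the turn from the gripper, because the bar itself was mostly hidden between the fingers.
- I took no final picture of the other objects. No contact with any of them was felt.

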